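# Pack coffee pods into the dispenser tube

### The job

Take the tamper from its cork mat and, touching the pods only with the tamper, sweep the tall pod along the loading shelf into the tube and press it down until its top is about 1 cm below the shelf, then sweep the flat pod in on top of it and press both down firmly until they bottom out. Then swing the dispenser's lid shut over the tube and stand the tamper upright on the cork mat again. Leave the mug, the glass cup and the bottle opener where they are.

Things in the scene. Friction and masses are not known exactly. Their poses are not given: they have to be found in the camera images.
- dispenser: Fixed white pod dispenser: a clear upright tube (inner diameter 68 mm, outer 76, inner floor at 6 mm) under a level loading shelf, top at 110 mm, 290 mm long (along y), 86 wide, ends open. Origin: tube axis at the worktop; x points away from the robot (yaw within 0.3 rad) to the lid's hinge, y along the shelf, z up. Rails 68 mm apart along the whole shelf stand 12 mm above it.
- tube_mouth (a point): Centre of the tube's round hole (68 mm) in the middle of the shelf, level with the shelf's top, 110 mm above the worktop. Axes as the dispenser. One pod stands between the rails on each side of the hole, its centre 80 to 98 mm from this point along y; which pod is on which side varies.
- tube_bottom (a point): Centre of the tube's inner floor, 6 mm above the worktop.
- follower (a joint): Depth in m of the grey disc (60 mm wide, 8 thick) on which pods lie in the tube. 0: its top is 8 mm below the shelf's top (starts at 0 to 0.004); 0.088: down on the tube's floor. A friction brake holds it; about 6 N (more if fast) push it down. Fully down, the tall pod's underside is 14 mm, the flat pod's 46 mm and the flat pod's top 64 mm above the worktop.
- lid (a joint): Angle in rad of the white lid: 0 shut (flat on the rails over the tube), grows as it opens; it starts fully open at its stop, 1.9, leaning back a little beyond upright on the far side of the tube. It swings freely with light damping: pushed past upright (below about 1.5) it falls shut by its weight.
- lid_hinge (a point): Middle of the lid's hinge line (parallel to the dispenser's y), at x = +42 mm, z = 125.5 mm of the dispenser. The lid is 84 mm long from the hinge, 82 mm wide and 5 mm thick, 60 g.
- lid_edge (a point): Middle of the lid's free edge, 84 mm from the hinge.
- pod_tall: Tall black coffee pod with a silver top: a hard disc of diameter 60 mm, 32 mm high, edges chamfered 5 mm, about 60 g. Origin: centre of its underside; z up.
- pod_flat: Flat black coffee pod with a silver top: a hard disc of diameter 60 mm, 18 mm high, edges chamfered 5 mm, about 40 g. Origin: centre of its underside; z up.
- tamper: Wooden tamper, 172 mm tall, about 250 g, round about its z axis, standing upright on the cork mat. Origin: centre of the underside of its steel foot (diameter 50 mm, 16 mm thick); z points up along the rod. Rod diameter 22 mm, a collar of diameter 38 mm at 108 to 118 mm, above it the handle of diameter 24 mm from 118 to 172 mm.
- tamper_grip (a point): Where to hold the tamper: on its axis, 145 mm above the underside of its foot.
- cork_mat: Round cork mat, diameter 110 mm, 6 mm thick, fixed on the worktop left or right of the dispenser. Origin: centre of its underside.
- mug: White mug standing upside down, 87x118x64 mm, bystander. Origin: centre of its underside.
- opener: Bottle opener with white handle, 174x41x20 mm, lying at the front of the worktop, bystander. Origin: centre of its underside.
- glass_cup: Small clear glass cup, diameter 72 mm, 62 mm high, bystander behind the left end of the dispenser. Origin: centre of its underside.
Things that resemble listed ones, but are neither listed nor needed, are in the scene too. Leave any pink or turquoise look-alike of the tamper alone.

How it is judged (in metres and radians):
On the way, in this order (a step that is already met when the one before it is completed fails the run):
1. the tall pod has been swept into the tube's mouth (horizontal distance between pod_tall and tube_mouth below 0.012 m and z of pod_tall in the frame of tube_mouth below -0.006 m and horizontal distance between pod_flat and tube_mouth above 0.04 m), for 0.1 s.
2. the tall pod has been pressed down, its top at least 3 mm below the shelf (horizontal distance between pod_tall and tube_mouth below 0.012 m and z of pod_tall in the frame of tube_mouth below -0.035 m and horizontal distance between pod_flat and tube_mouth above 0.04 m), for 0.1 s.
3. the flat pod has been swept in on top of the tall one (horizontal distance between pod_flat and tube_mouth below 0.012 m and z of pod_flat in the frame of pod_tall above 0.026 m and z of pod_flat in the frame of tube_mouth below -0.001 m), for 0.1 s.
4. both pods have been pressed firmly to the bottom with the tamper (value of joint follower above 0.086 m and z of pod_flat in the frame of tube_mouth below -0.061 m and contact force between tamper and pod_flat above 5 N).
5. the lid has been swung shut (value of joint lid below 0.05 rad), for 0.1 s.
At the end, for the whole second after the job is handed in: Follower fully down (within 2 mm), tall pod at the tube's bottom and flat pod flat on it (heights within 3 mm, 8 mm of the axis), lid shut (under 0.05 rad), tamper released, at rest, upright (within 0.05 rad) on the cork mat, within 40 mm of its centre (value of joint follower above 0.086 m and horizontal distance between each of pod_tall, pod_flat and tube_bottom below 0.008 m and z of pod_tall in the frame of tube_bottom below 0.011 m and z of pod_flat in the frame of tube_bottom below 0.043 m and z of pod_flat in the frame of pod_tall above 0.029 m and value of joint lid below 0.05 rad and horizontal distance between tamper and cork_mat below 0.04 m and angle between tamper's own z axis and vertical below 0.05 rad and height (world z) of tamper below 0.01 m and linear speed of tamper below 0.02 m/s); the robot touches nothing.
It fails at once if a pod is touched with the fingers (contact force between the fingers and pod_tall above 0.5 N or contact force between the fingers and pod_flat above 0.5 N).
It fails at once if the mug, the glass cup or the bottle opener is moved more than 2 cm (distance of any of mug, glass_cup, opener from where it was at the start of the episode above 0.02 m).
It also fails if it takes over 67 s, if anything falls off the work surface, if the arm or the gripper's body presses on something with over 40 N, if the wrist force passes 120 N, or if a joint passes its speed limit or range.

### The arm

A 6-joint arm with a two-finger parallel gripper is mounted at the origin on a cart in front of the work surface, level with it; the furniture and walls round the work are solid. World frame = base frame: x ahead of the robot, y to its left, z up, the work surface at z = 0. Lengths are in mm, angles in degrees, forces in N, time in s.
With the tool pointing down it reaches from about 350 to 775 mm from the base axis. Payload 7.3 kg.
Tool frame: the origin (TCP) lies between the finger pads; the fingertips stand ctrl.tips_ahead ahead of it and the grasp point (between the pads) lies 5 mm behind it (ctrl.tips_ahead is the distance from the TCP to the fingertips, in mm); z points along the fingers, y is the line along which they close (so a half turn about z gives the same grasp; the last joint's range is limited). The gripper opens to 92 mm and grips with 3 to 60 N. Pads are 19 mm wide; open, the fingers measure 130 mm over their backs; the gripper's body (75 mm by 190 mm) begins 47 mm behind the grasp point.
Start: joints at [-73.682, 19.595, 87.324, -0, 73.075, -8.365], TCP at [219.262, -477.04, 240.741] pointing down, gripper open.
Joint ranges: [-145.02, 145.02], [-44.19, 115.74], [2.07, 154.8], [-57.11, 237.11], [16.16, 152.29], [-177.93, 177.93]. Speed limits (degrees/s): [147.25, 147.25, 180, 180, 180, 180].

### API

Orientations are given as a 3x3 rotation matrix whose columns are the frame's x, y, z axes.
In Python, from plant import ctrl gives the robot as it stands.
- The arm moves only by the tool arm_command, never from a script. Its argument "commands" is a list that holds one entry, the list of rows, each a list of 5 numbers: the opening, from -1 (shut) to 1 (fully open), then the shift along the tool's x, y, z each as a share of 0.4 m, from -1 to 1, then the turn about the tool's z as a share of 180 degrees, from -1 to 1. A call has 1 to 5 rows; each row is the pose to reach, as a shift and turn from the pose commanded when the call began, along the tool's axes at that moment, turning the shorter way round; what a row does not reach only later rows make up. A row lasts 1/10 s, in which the tool goes at most 50 mm and 8.59 degrees, less where a joint would pass 70% of its speed; a pose out of reach is approached as far as the arm can. A call with a number of a shift or a turn outside -1 to 1 is refused whole. A call with a gripper value outside its range is refused whole. The fingers move at their own pace and stop on an object; "squeeze" is the grip in N (left out, the last holds). Time passes only in rows, so rows that repeat a pose let the fingers close. It gives the time, the measured TCP pose, the force, the opening and the grip force at its end, in the units of the state.
- ctrl.state(): the state, without advancing time (a new reading comes with each control period).
- ctrl.read_camera(name): name is "side" or "top"; returns a dict with "pixels" (480x640x3 uint8, blue, green, red), "intrinsics" (3x3 intrinsics, pixels), "cam_to_world" (4x4, takes a point from camera to world coordinates). Camera axes: x right, y down, z forward; pixel columns grow to the right and rows downward; lengths in mm; the calibration is good to about 2 mm. A picture is of the moment at which its call begins. There is no depth.
- ctrl.job_done(): hands the job in; it is judged then, once.
The state is a dict: "time": time; "joints": joint angles; "qvel": joint speeds; "effort": joint torques, N m; "position": TCP position; "ee_rot": TCP orientation; "ft_force": force on the tool from outside, world axes, zero at the start; "torque": the same for the moment, N m; "grip_width": finger opening in mm; "finger_force": force on a finger pad.
Only numpy, scipy, OpenCV 4.12 (cv2) and the standard library are available. Lean on these libraries where they do the work, as an engineer would, in place of code of your own. Each camera call takes 0.05 s, during which the arm holds its last target. There are 200 camera calls.

## Working session

There is one attempt and no reset: what is moved stays moved. The work goes in short steps, Python scripts to look and compute and a tool call to move; the robot and the scene stay as the last step left them, time stands still between calls to the robot, and variables do not carry over. Pictures are saved under pics/ and viewed, at most 10 in all, crops included, and the job is handed in when it is done.

Besides the shell and the picture viewer there is one more tool, called after "Call:" by a JSON object that holds its "name" and its "arguments". arm_command: Moves the arm, as the interface text tells. Its arguments: {"type":"object","properties":{"commands":{"type":"array","items":{"type":"array","items":{"type":"array","items":{"type":"number","minimum":-1,"maximum":1}}}},"squeeze":{"type":"number"}},"required":["commands"]}

```bash
mkdir -p pics
python3 - <<'E'
from plant import ctrl
import cv2,numpy as np
s=ctrl.state();print(s['time'],s['position'],s['ee_rot'],s['grip_width'],ctrl.tips_ahead)
for n in("top","side"):
    c=ctrl.read_camera(n);cv2.imwrite(f"pics/{n}0.png",c["pixels"]);print(n,c["intrinsics"],c["cam_to_world"])
E
```

```text
0.0 [ 219.14278411 -476.64819799  240.04825993] [[ 9.08620566e-01  4.17622387e-01 -4.56929789e-04]
 [ 4.17622590e-01 -9.08619406e-01  1.46506825e-03]
 [ 1.96670025e-04 -1.52201534e-03 -9.99998822e-01]] 91.7248888786586 14.0
top [[493.09188376   0.         316.22706745]
 [  0.         493.09188376 242.42930265]
 [  0.           0.           1.        ]] [[ 3.43785652e-03 -9.96635231e-01  8.18925920e-02  4.12013026e+02]
 [-9.99988567e-01 -3.69847607e-03 -3.03097425e-03 -8.40772228e+01]
 [ 3.32365352e-03 -8.18812357e-02 -9.96636552e-01  1.32911755e+03]
 [ 0.00000000e+00  0.00000000e+00  0.00000000e+00  1.00000000e+00]]
side [[614.83551644   0.         325.79976544]
 [  0.         614.83551644 241.78134376]
 [  0.           0.           1.        ]] [[-9.84924400e-01  1.32687769e-01 -1.10985952e-01  7.23516008e+02]
 [ 1.72908467e-01  7.36022589e-01 -6.54502414e-01  1.11794952e+03]
 [-5.15629697e-03 -6.63825808e-01 -7.47869446e-01  1.48038773e+03]
 [ 0.00000000e+00  0.00000000e+00  0.00000000e+00  1.00000000e+00]]
```

View pics/top0.png

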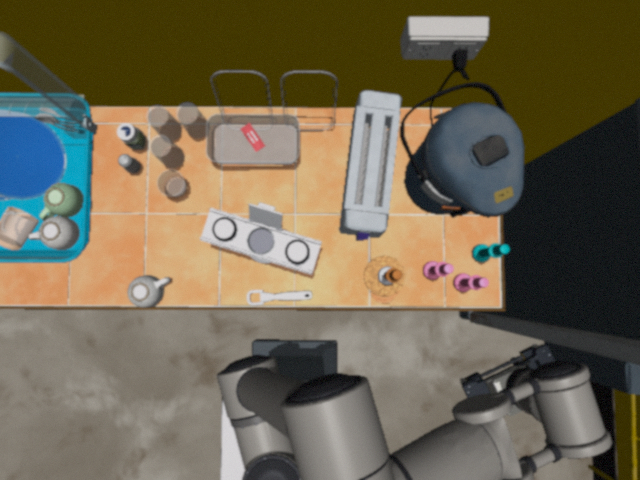

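View pics/side0.png

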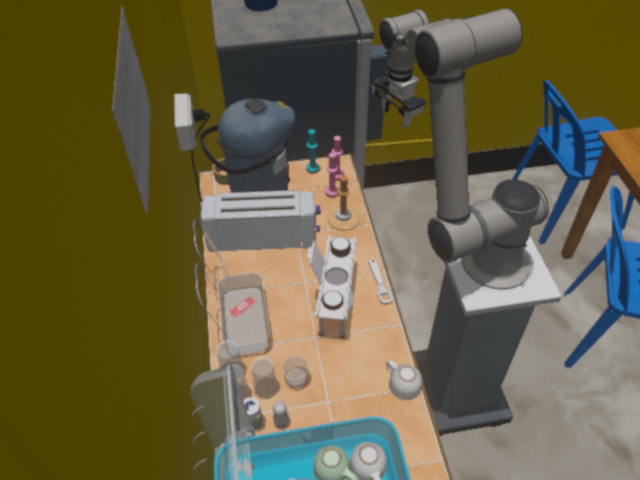

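Top view: the cork mat with the wooden tamper is near (385,276). Its look-alikes are pink at (437,269) and (468,283), and turquoise at (490,252). I choose the wooden one on the cork. The dispenser is centred near (261,240), with pods at (224,229) and (297,252). The opener is at (280,296), the mug at (146,291) and the glass cup near (174,185).

Run:
```python
import cv2,numpy as np
t=cv2.imread("pics/top0.png");s=cv2.imread("pics/side0.png")
a=cv2.resize(t[190:290,190:330],None,fx=4,fy=4,interpolation=2)  #560x400
b=cv2.resize(t[250:300,360:410],None,fx=4,fy=4,interpolation=2) #200x200
c=cv2.resize(s[170:345,300:365],None,fx=3.4,fy=3.4,interpolation=2) #221x595
m=np.zeros((600,790,3),np.uint8);m[:400,:560]=a;m[400:600,:200]=b;m[:c.shape[0],565:565+c.shape[1]]=c
cv2.imwrite("pics/m.png",m)
```

```text
(no output)
```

View pics/m.png

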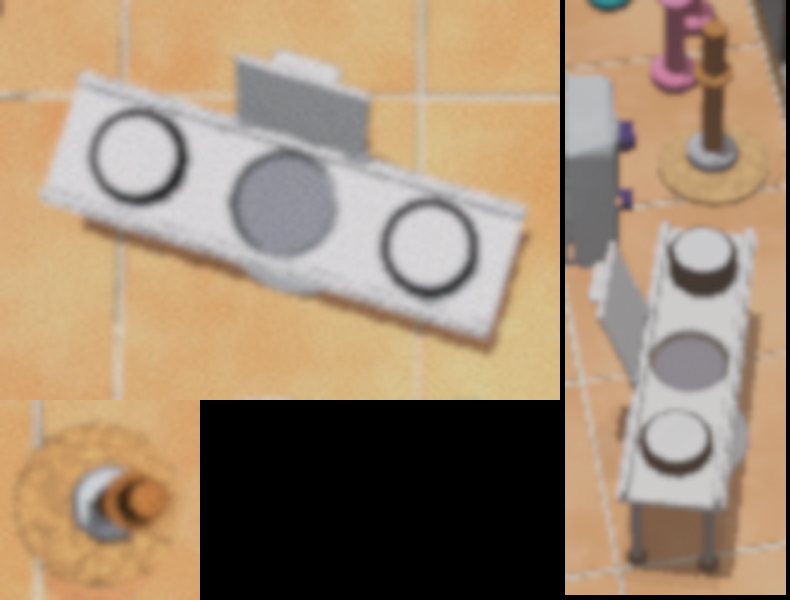

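The crop shows the wooden tamper on cork. Its handle top is at crop (145,498) and its foot at (105,502). In the side view the right-hand pod (side crop 703,250) is clearly the taller, so the tall pod is on −y and the flat pod on +y.

```bash
cat > h.py <<'E'
import numpy as np
K={'top':(493.09188376,316.22706745,242.42930265),'side':(614.83551644,325.79976544,241.78134376)}
T={'top':np.array([[3.43785652e-03,-9.96635231e-01,8.18925920e-02,4.12013026e+02],[-9.99988567e-01,-3.69847607e-03,-3.03097425e-03,-8.40772228e+01],[3.32365352e-03,-8.18812357e-02,-9.96636552e-01,1.32911755e+03]]),
'side':np.array([[-9.84924400e-01,1.32687769e-01,-1.10985952e-01,7.23516008e+02],[1.72908467e-01,7.36022589e-01,-6.54502414e-01,1.11794952e+03],[-5.15629697e-03,-6.63825808e-01,-7.47869446e-01,1.48038773e+03]])}
def pt(n,u,v,z):
    f,cx,cy=K[n];M=T[n];d=M[:,:3]@[(u-cx)/f,(v-cy)/f,1];return (M[:,3]+d*(z-M[2,3])/d[2]).round(1)
E
python3 - <<'E'
from h import pt
def A(x,y):return 190+(x+.5)/4-.5,190+(y+.5)/4-.5
def B(x,y):return 360+(x+.5)/4-.5,250+(y-400+.5)/4-.5
def C(x,y):return 300+(x-565+.5)/3.4-.5,170+(y+.5)/3.4-.5
P=lambda l,*a:print(l,*a)
P('hole',pt('top',*A(284,204),106),pt('side',*C(690,362),106))
P('tall',pt('top',*A(430,247),142),pt('side',*C(704,250),142))
P('flat',pt('top',*A(138,156),128),pt('side',*C(677,440),128))
P('rail',[pt('top',*A(*q),122) for q in((85,75),(525,208),(45,195),(490,340))])
P('tamp foot',pt('top',*B(105,502),22),pt('side',*C(712,150),22))
P('tamp top',pt('top',*B(145,498),178),pt('side',*C(714,28),178))
P('mat',pt('top',*B(96,503),6),pt('side',*C(713,163),6))
P('lid top',pt('top',*A(306,68),205))
E
```

```text
hole [516.5  50.6 106. ] [512.4  49.3 106. ]
tall [487.7 -41.7 142. ] [483.7 -40.4 142. ]
flat [543.8 137.9 128. ] [540.6 142.6 128. ]
rail [array([594.6, 172.6, 122. ]), array([513.2, -99.2, 122. ]), array([520.1, 195.6, 122. ]), array([432.2, -78. , 122. ])]
tamp foot [ 433.3 -272.7   22. ] [ 430.1 -270.3   22. ]
tamp top [ 433.1 -273.5  178. ] [ 429.9 -274.6  178. ]
mat [ 432.8 -269.     6. ] [ 429.3 -268.     6. ]
lid top [586.6  28.  205. ]
```

Call:
{"name": "arm_command", "arguments": {"commands": [[[1, 0.12, -0.04, 0, 0.045], [1, 0.24, -0.08, 0, 0.09], [1, 0.36, -0.125, 0, 0.14], [1, 0.47, -0.165, 0, 0.185], [1, 0.58, -0.2, 0, 0.231]]], "squeeze": 50}}

```text
time: 0.6
position: [383.2, -319.7, 240.5]
ee_rot: [[0.971, -0.239, -0.0], [-0.239, -0.971, 0.0], [-0.0, -0.0, -1.0]]
ft_force: [0.5, -1.0, -0.1]
grip_width: 92.0
finger_force: 0.0
```

```bash
cat > g.py <<'E'
import sys,numpy as np
from plant import ctrl
# python3 g.py x y z [yaw] : shares to reach world TCP target
s=ctrl.state();R=np.array(s['ee_rot']);t=np.array([float(a) for a in sys.argv[1:4]])
yaw=np.degrees(np.arctan2(R[1,0],R[0,0]))
print('t',round(s['time'],2),'pos',np.round(s['position'],1),'yaw',round(yaw,2),'F',np.round(s['ft_force'],1),'w',round(s['grip_width'],1),'ff',s['finger_force'])
print('shares',np.round(R.T@(t-s['position'])/400,3),'turn',round(((yaw-(-16.9)))/180,3))
E
python3 g.py 431.5 -272.5 230
```

```text
t 0.6 pos [ 383.2 -319.7  240.5] yaw -13.8 F [ 0.5 -1.  -0.1] w 92.0 ff 0.0
shares [ 0.089 -0.143  0.026] turn 0.017
```

Call:
{"name": "arm_command", "arguments": {"commands": [[[1, 0.06, -0.09, 0.0, 0.01], [1, 0.085, -0.138, 0.025, 0.01], [1, 0.085, -0.138, 0.025, 0.01], [1, 0.085, -0.138, 0.025, 0.01]]]}}

```text
time: 1.0
position: [428.1, -275.4, 230.4]
ee_rot: [[0.965, -0.262, -0.001], [-0.262, -0.965, 0.0], [-0.001, 0.0, -1.0]]
ft_force: [0.6, -0.4, 0.2]
grip_width: 91.7
finger_force: 0.0
```

```bash
python3 g.py 431.5 -272.5 142
python3 - <<'E'
from plant import ctrl
import cv2,numpy as np
t=ctrl.read_camera("top")["pixels"];s=ctrl.read_camera("side")["pixels"]
a=cv2.resize(t[230:310,350:450],None,fx=4,fy=4,interpolation=2)
b=cv2.resize(s[130:240,290:380],None,fx=4,fy=4,interpolation=2)
m=np.zeros((440,770,3),np.uint8);m[:320,:400]=a;m[:440,405:765]=b
cv2.imwrite("pics/g1.png",m)
E
```

```text
t 1.0 pos [ 428.1 -275.4  230.4] yaw -15.2 F [ 0.6 -0.4  0.2] w 91.7 ff 0.0
shares [ 0.007 -0.009  0.221] turn 0.009
```

View pics/g1.png

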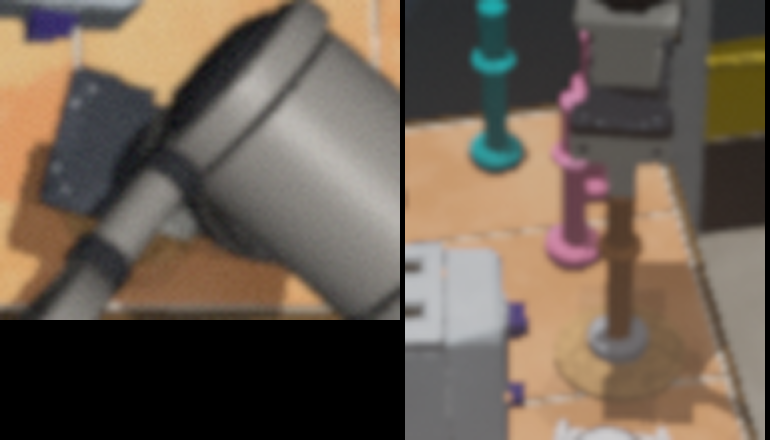

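The gripper stands over the wooden tamper: in the side crop the finger at x≈620 lines up with the rod at x≈620. I'm descending now.

Call:
{"name": "arm_command", "arguments": {"commands": [[[1, 0.007, -0.009, 0.08, 0.01], [1, 0.007, -0.009, 0.16, 0.01], [1, 0.007, -0.009, 0.22, 0.01], [1, 0.007, -0.009, 0.22, 0.01]]]}}

```text
time: 1.5
position: [429.7, -272.7, 140.2]
ee_rot: [[0.955, -0.295, -0.005], [-0.295, -0.955, 0.004], [-0.006, -0.002, -1.0]]
ft_force: [-0.5, 0.2, -0.2]
grip_width: 91.6
finger_force: 0.0
```

```bash
python3 g.py 431.5 -272.5 142
```

```text
t 1.5 pos [ 429.7 -272.7  140.2] yaw -17.19 F [-0.5  0.2 -0.2] w 91.6 ff 0.0
shares [ 0.004 -0.002 -0.005] turn -0.002
```

Call:
{"name": "arm_command", "arguments": {"commands": [[[1, 0.004, 0, -0.004, 0], [-1, 0.004, 0, -0.004, 0], [-1, 0.004, 0, -0.004, 0], [-1, 0.004, 0, -0.004, 0], [-1, 0.004, 0, -0.004, 0]]], "squeeze": 50}}

```text
time: 2.0
position: [433.7, -273.4, 144.9]
ee_rot: [[0.956, -0.294, 0.001], [-0.294, -0.956, -0.001], [0.001, 0.001, -1.0]]
ft_force: [0.2, 0.1, -0.4]
grip_width: 64.3
finger_force: 0.0
```

Call:
{"name": "arm_command", "arguments": {"commands": [[[-1, 0, 0, 0, 0], [-1, 0, 0, 0, 0], [-1, 0, 0, 0, 0], [-1, 0, 0, 0, 0]]]}}

```text
time: 2.4
position: [433.5, -273.3, 144.3]
ee_rot: [[0.956, -0.294, -0.0], [-0.294, -0.956, 0.0], [-0.0, 0.0, -1.0]]
ft_force: [-0.0, 0.4, 0.0]
grip_width: 32.3
finger_force: 0.0
```

```bash
python3 g.py 431.5 -272.5 142
```

```text
t 2.4 pos [ 433.5 -273.3  144.3] yaw -17.08 F [-0.   0.4  0. ] w 32.3 ff 0.0
shares [-0.005 -0.     0.006] turn -0.001
```

Call:
{"name": "arm_command", "arguments": {"commands": [[[-1, 0, 0, 0.004, 0], [-1, 0, 0, 0.004, 0], [-1, 0, 0, 0.004, 0], [-1, 0, 0, 0.004, 0]]]}}

```text
time: 2.8
position: [433.6, -273.6, 142.8]
ee_rot: [[0.956, -0.294, 0.0], [-0.294, -0.956, -0.001], [0.0, 0.001, -1.0]]
ft_force: [-0.7, -2.9, 0.8]
grip_width: 23.6
finger_force: 49.9
```

```bash
python3 g.py 433 -273.5 290
```

```text
t 2.8 pos [ 433.6 -273.6  142.8] yaw -17.07 F [-0.7 -2.9  0.8] w 23.6 ff 49.90223586559296
shares [-0.001  0.    -0.368] turn -0.001
```

Call:
{"name": "arm_command", "arguments": {"commands": [[[-1, 0, 0, -0.1, 0], [-1, 0, 0, -0.2, 0], [-1, -0.01, -0.08, -0.273, 0], [-1, -0.025, -0.2, -0.273, 0], [-1, -0.035, -0.32, -0.273, 0]]]}}

```text
time: 3.3
position: [457.4, -145.4, 252.2]
ee_rot: [[0.955, -0.296, 0.0], [-0.296, -0.955, 0.001], [0.0, -0.001, -1.0]]
ft_force: [1.4, 0.2, -2.8]
grip_width: 23.2
finger_force: 49.9
```

Call:
{"name": "arm_command", "arguments": {"commands": [[[-1, -0.008, -0.1, 0, 0], [-1, -0.009, -0.12, 0, 0], [-1, -0.009, -0.12, 0, 0], [-1, -0.009, -0.12, 0, 0], [-1, -0.009, -0.12, 0, 0]]]}}

```text
time: 3.8
position: [468.0, -101.1, 251.6]
ee_rot: [[0.955, -0.295, -0.001], [-0.295, -0.955, -0.0], [-0.001, 0.0, -1.0]]
ft_force: [0.1, 0.3, -2.9]
grip_width: 22.9
finger_force: 49.9
```

```bash
python3 g.py 469 -98 252;  python3 - <<'E'
from plant import ctrl
import cv2,numpy as np
t=ctrl.read_camera("top")["pixels"];s=ctrl.read_camera("side")["pixels"]
a=cv2.resize(t[190:290,200:340],None,fx=3,fy=3,interpolation=2)
b=cv2.resize(s[170:340,295:375],None,fx=3.5,fy=3.5,interpolation=2)
m=np.zeros((595,720,3),np.uint8);m[:300,:420]=a;m[:595,430:710]=b
cv2.imwrite("pics/g2.png",m)
E
```

```text
t 3.8 pos [ 468.  -101.1  251.6] yaw -17.17 F [ 0.1  0.3 -2.9] w 22.9 ff 49.90905582904816
shares [ 0.    -0.008 -0.001] turn -0.001
```

View pics/g2.png

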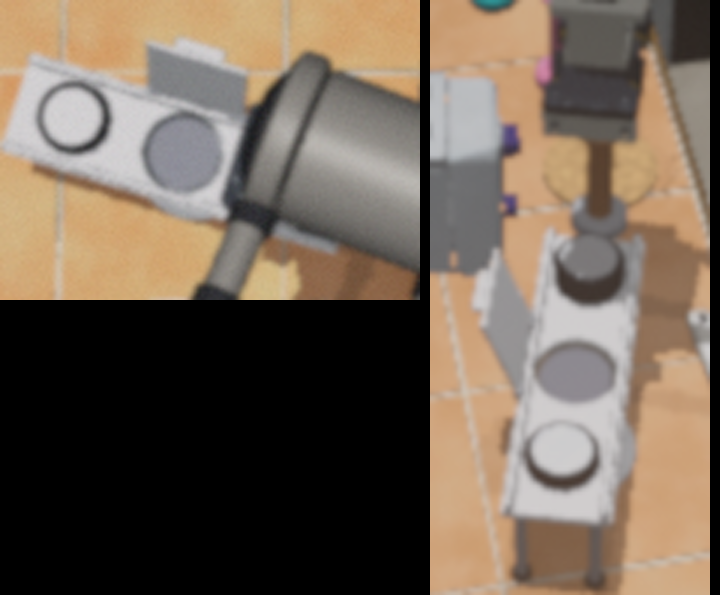

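Side crop: the foot at (600,213) stands behind the tall pod at (590,262), in line with the hole at (575,372). I'm sweeping now.

Call:
{"name": "arm_command", "arguments": {"commands": [[[-1, 0, -0.025, 0, 0], [-1, 0, -0.05, 0, 0], [-1, 0, -0.075, 0, 0], [-1, 0, -0.1, 0, 0], [-1, 0, -0.125, 0, 0]]]}}

```text
time: 4.4
position: [483.3, -51.0, 251.9]
ee_rot: [[0.956, -0.293, 0.0], [-0.293, -0.956, -0.0], [0.0, 0.0, -1.0]]
ft_force: [-0.3, -0.7, -2.6]
grip_width: 23.1
finger_force: 49.9
```

Call:
{"name": "arm_command", "arguments": {"commands": [[[-1, 0, -0.02, 0, 0], [-1, 0, -0.04, 0, 0], [-1, 0, -0.06, 0, 0], [-1, 0, -0.08, 0, 0], [-1, 0, -0.095, 0, 0]]]}}

```text
time: 4.9
position: [494.4, -15.1, 251.9]
ee_rot: [[0.956, -0.293, 0.0], [-0.293, -0.956, 0.0], [0.0, -0.0, -1.0]]
ft_force: [-0.5, 0.1, -2.6]
grip_width: 23.3
finger_force: 49.9
```

Call:
{"name": "arm_command", "arguments": {"commands": [[[-1, 0, -0.01, 0, 0], [-1, 0, -0.02, 0, 0], [-1, 0, -0.03, 0, 0], [-1, 0, -0.03, 0, 0]]]}}

```text
time: 5.3
position: [497.8, -3.9, 251.9]
ee_rot: [[0.956, -0.293, 0.0], [-0.293, -0.956, 0.0], [0.0, -0.0, -1.0]]
ft_force: [0.4, -1.2, -2.7]
grip_width: 23.4
finger_force: 49.9
```

```bash
python3 g.py 498 -3.5 252;  python3 - <<'E'
from plant import ctrl
import cv2,numpy as np
s=ctrl.read_camera("side")["pixels"]
b=cv2.resize(s[220:320,300:375],None,fx=6,fy=6,interpolation=2)
cv2.imwrite("pics/g3.png",b)
E
```

```text
t 5.3 pos [497.8  -3.9 251.9] yaw -17.06 F [ 0.4 -1.2 -2.7] w 23.4 ff 49.91003751754761
shares [ 0.    -0.001 -0.   ] turn -0.001
```

View pics/g3.png

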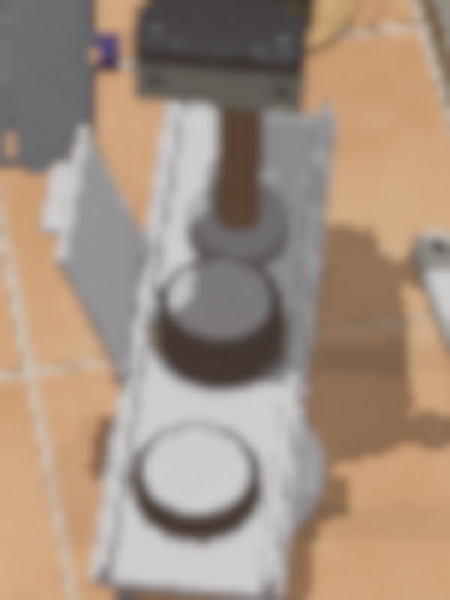

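Run:
```python
from h import pt
import numpy as np
o=np.array([514.5,50]);x=np.array([.956,-.293]);y=np.array([.293,.956])
for z in(142,131):
    p=pt('side',300+220.5/6-.5,220+300.5/6-.5,z)[:2]-o;print(z,p@x,p@y)
p=pt('side',300+196.5/6-.5,220+472.5/6-.5,128)[:2]-o;print(p@x,p@y)
```

```text
142 -1.6422999999999774 3.993600000000004
131 -0.6891000000000219 -4.917300000000006
-0.8524999999999732 93.547
```

Call:
{"name": "arm_command", "arguments": {"commands": [[[-1, 0, 0.02, 0, 0], [-1, 0, 0.04, 0, 0], [-1, 0, 0.12, -0.05, 0], [-1, 0, 0.22, -0.1, 0], [-1, 0, 0.25, -0.12, 0]]]}}

```text
time: 5.85
position: [467.8, -103.5, 301.8]
ee_rot: [[0.955, -0.296, 0.002], [-0.296, -0.955, -0.003], [0.003, 0.002, -1.0]]
ft_force: [0.6, -0.2, -2.9]
grip_width: 23.1
finger_force: 49.9
```

```bash
python3 g.py 514.5 50 300;  python3 - <<'E'
from plant import ctrl
import cv2,numpy as np
t=ctrl.read_camera("top")["pixels"];s=ctrl.read_camera("side")["pixels"]
a=cv2.resize(t[200:280,210:310],None,fx=4,fy=4,interpolation=2)
b=cv2.resize(s[235:325,310:370],None,fx=6,fy=6,interpolation=2)
m=np.zeros((540,780,3),np.uint8);m[:320,:400]=a;m[:540,410:770]=b
cv2.imwrite("pics/g4.png",m)
E
```

```text
t 5.85 pos [ 467.8 -103.5  301.8] yaw -17.24 F [ 0.6 -0.2 -2.9] w 23.1 ff 49.90803122520447
shares [-0.002 -0.401  0.004] turn -0.002
```

View pics/g4.png

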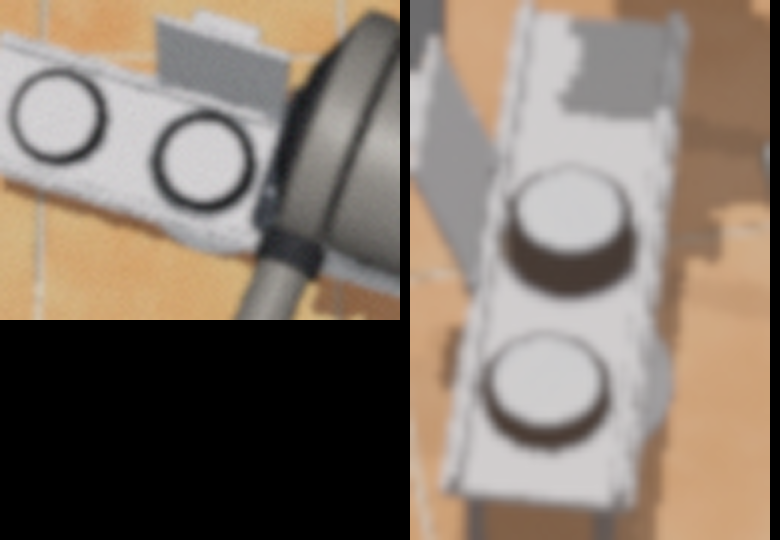

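Run:
```python
from h import pt
import numpy as np
o=np.array([514.5,50]);x=np.array([.956,-.293]);y=np.array([.293,.956])
for z in(142,136,131,128):
  for n,u,v in(('side',310+(573-410+.5)/6-.5,235+210.5/6-.5),('top',210+203.5/4-.5,200+161/4-.5)):
    p=pt(n,u,v,z)[:2]-o;print(n,z,p@x,p@y)
```

```text
side 142 -3.0392999999999564 3.7746000000000133
top 142 1.8427000000000224 -2.258899999999996
side 136 -2.522599999999988 -0.9822999999999993
top 136 2.144900000000022 -1.5387999999999946
side 131 -2.1153999999999993 -5.040700000000003
top 131 2.3514999999999997 -0.848
side 128 -1.8901999999999994 -7.481600000000001
top 128 2.550399999999957 -0.47330000000001604
```

The pod top triangulates to a height of about 136 mm on the tube axis, which fits a pod dropped into the mouth. The contact height when I press will confirm it.

Call:
{"name": "arm_command", "arguments": {"commands": [[[-1, 0, -0.12, 0, 0], [-1, 0, -0.24, 0, 0], [-1, 0, -0.34, 0, 0], [-1, 0, -0.4, 0.02, 0], [-1, 0, -0.4, 0.05, 0]]]}}

```text
time: 6.45
position: [515.7, 56.9, 279.2]
ee_rot: [[0.957, -0.29, 0.0], [-0.29, -0.957, 0.002], [-0.0, -0.002, -1.0]]
ft_force: [0.6, 0.1, -2.9]
grip_width: 23.3
finger_force: 49.9
```

```bash
python3 g.py 514.5 50 276
```

```text
t 6.45 pos [515.7  56.9 279.2] yaw -16.83 F [ 0.6  0.1 -2.9] w 23.3 ff 49.910874366760254
shares [0.002 0.017 0.008] turn 0.0
```

Call:
{"name": "arm_command", "arguments": {"commands": [[[-1, 0.002, 0.016, 0, 0], [-1, 0.002, 0.016, 0.005, 0], [-1, 0.002, 0.016, 0.01, 0], [-1, 0.002, 0.016, 0.02, 0], [-1, 0.002, 0.016, 0.03, 0]]]}}

```text
time: 6.95
position: [514.5, 46.3, 268.3]
ee_rot: [[0.956, -0.294, 0.002], [-0.294, -0.956, -0.0], [0.001, -0.0, -1.0]]
ft_force: [-0.9, -0.7, 1.8]
grip_width: 23.4
finger_force: 49.9
```

```bash
python3 g.py 514.5 50 236
```

```text
t 6.95 pos [514.5  46.3 268.3] yaw -17.12 F [-0.9 -0.7  1.8] w 23.4 ff 49.91119623184204
shares [-0.003 -0.009  0.081] turn -0.001
```

Call:
{"name": "arm_command", "arguments": {"commands": [[[-1, 0, -0.004, 0.012, 0], [-1, 0, -0.008, 0.024, 0], [-1, 0, -0.008, 0.036, 0], [-1, 0, -0.008, 0.048, 0], [-1, 0, -0.008, 0.06, 0]]]}}

```text
time: 7.45
position: [515.3, 49.6, 243.6]
ee_rot: [[0.956, -0.294, 0.0], [-0.294, -0.956, -0.001], [0.001, 0.0, -1.0]]
ft_force: [0.1, -2.9, 2.4]
grip_width: 23.0
finger_force: 49.9
```

Call:
{"name": "arm_command", "arguments": {"commands": [[[-1, 0, 0, 0.01, 0], [-1, 0, 0, 0.02, 0], [-1, 0, 0, 0.02, 0], [-1, 0, 0, 0.02, 0]]]}}

```text
time: 7.85
position: [514.6, 50.5, 235.1]
ee_rot: [[0.956, -0.294, -0.002], [-0.294, -0.956, 0.002], [-0.002, -0.001, -1.0]]
ft_force: [0.1, -0.0, -2.8]
grip_width: 23.5
finger_force: 49.9
```

```bash
python3 g.py 514.5 50 236
```

```text
t 7.85 pos [514.6  50.5 235.1] yaw -17.08 F [ 0.1 -0.  -2.8] w 23.5 ff 49.909876585006714
shares [ 0.     0.001 -0.002] turn -0.001
```

Call:
{"name": "arm_command", "arguments": {"commands": [[[-1, 0, 0, -0.08, 0], [-1, 0, 0, -0.137, 0], [-1, 0, -0.1, -0.137, 0], [-1, 0, -0.2, -0.137, 0], [-1, 0, -0.3, -0.137, 0]]]}}

```text
time: 8.35
position: [550.3, 166.2, 290.5]
ee_rot: [[0.956, -0.294, -0.001], [-0.294, -0.956, 0.001], [-0.001, -0.001, -1.0]]
ft_force: [1.1, -0.1, -2.9]
grip_width: 23.1
finger_force: 49.9
```

Call:
{"name": "arm_command", "arguments": {"commands": [[[-1, 0, -0.06, 0, 0], [-1, 0, -0.09, 0, 0], [-1, 0, -0.09, 0, 0], [-1, 0, -0.09, 0, 0]]]}}

```text
time: 8.75
position: [560.6, 198.2, 290.3]
ee_rot: [[0.956, -0.294, -0.001], [-0.294, -0.956, -0.001], [-0.001, 0.001, -1.0]]
ft_force: [0.7, -0.2, -3.0]
grip_width: 23.1
finger_force: 49.9
```

```bash
python3 g.py 560 198 251
```

```text
t 8.75 pos [560.6 198.2 290.3] yaw -17.08 F [ 0.7 -0.2 -3. ] w 23.1 ff 49.910178780555725
shares [-0.001  0.001  0.098] turn -0.001
```

Call:
{"name": "arm_command", "arguments": {"commands": [[[-1, 0, 0, 0.06, 0], [-1, 0, 0, 0.1, 0], [-1, 0, 0, 0.1, 0], [-1, 0, 0.02, 0.1, 0], [-1, 0, 0.04, 0.1, 0]]]}}

```text
time: 9.25
position: [556.6, 182.6, 252.0]
ee_rot: [[0.956, -0.294, 0.002], [-0.294, -0.956, 0.0], [0.002, -0.001, -1.0]]
ft_force: [0.8, -0.2, -3.3]
grip_width: 23.2
finger_force: 49.9
```

Call:
{"name": "arm_command", "arguments": {"commands": [[[-1, 0, 0.025, 0, 0], [-1, 0, 0.05, 0, 0], [-1, 0, 0.075, 0, 0], [-1, 0, 0.1, 0, 0], [-1, 0, 0.12, 0, 0]]]}}

```text
time: 9.75
position: [541.8, 136.8, 250.8]
ee_rot: [[0.956, -0.294, 0.0], [-0.294, -0.956, -0.0], [0.0, 0.0, -1.0]]
ft_force: [0.7, -0.5, -2.5]
grip_width: 23.3
finger_force: 49.9
```

```bash
python3 g.py 530.9 103.5 250
```

```text
t 9.75 pos [541.8 136.8 250.8] yaw -17.1 F [ 0.7 -0.5 -2.5] w 23.3 ff 49.913079142570496
shares [-0.002  0.087  0.002] turn -0.001
```

Call:
{"name": "arm_command", "arguments": {"commands": [[[-1, -0.001, 0.02, 0, 0], [-1, -0.002, 0.04, 0, 0], [-1, -0.002, 0.055, 0, 0], [-1, -0.002, 0.07, 0, 0], [-1, -0.002, 0.085, 0, 0]]]}}

```text
time: 10.25
position: [531.2, 105.0, 250.6]
ee_rot: [[0.956, -0.294, -0.0], [-0.294, -0.956, -0.0], [-0.0, 0.0, -1.0]]
ft_force: [-0.2, 0.5, -3.3]
grip_width: 23.6
finger_force: 49.9
```

Call:
{"name": "arm_command", "arguments": {"commands": [[[-1, 0, 0, 0, 0], [-1, 0, 0, 0, 0], [-1, 0, -0.02, 0, 0], [-1, 0, -0.1, -0.05, 0], [-1, 0, -0.2, -0.12, 0]]]}}

```text
time: 10.75
position: [554.5, 182.3, 297.9]
ee_rot: [[0.955, -0.296, -0.003], [-0.296, -0.955, -0.001], [-0.003, 0.002, -1.0]]
ft_force: [1.5, -0.2, -2.7]
grip_width: 23.6
finger_force: 49.9
```

```bash
python3 g.py 514.5 50 285;  python3 - <<'E'
from plant import ctrl
import cv2,numpy as np
t=ctrl.read_camera("top")["pixels"];s=ctrl.read_camera("side")["pixels"]
a=cv2.resize(t[200:280,210:310],None,fx=4,fy=4,interpolation=2)
b=cv2.resize(s[235:325,310:370],None,fx=6,fy=6,interpolation=2)
m=np.zeros((540,780,3),np.uint8);m[:320,:400]=a;m[:540,410:770]=b
cv2.imwrite("pics/g5.png",m)
E
```

```text
t 10.75 pos [554.5 182.3 297.9] yaw -17.2 F [ 1.5 -0.2 -2.7] w 23.6 ff 49.90764319896698
shares [0.002 0.345 0.033] turn -0.002
```

View pics/g5.png

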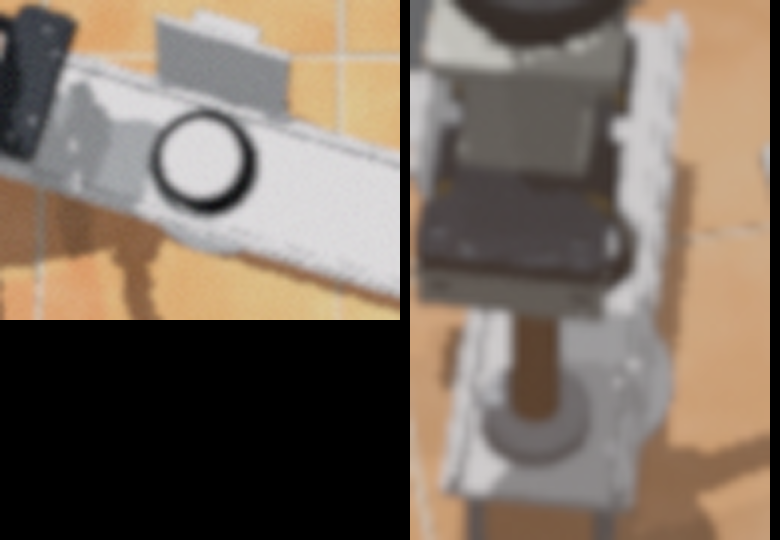

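The flat pod's silver top (crop 200,160) sits inside the hole's dark ring, so it has dropped in. I'm moving over it to press.

Call:
{"name": "arm_command", "arguments": {"commands": [[[-1, 0, 0.1, 0.01, 0], [-1, 0, 0.2, 0.02, 0], [-1, 0, 0.29, 0.03, 0], [-1, 0, 0.335, 0.03, 0], [-1, 0, 0.335, 0.03, 0]]]}}

```text
time: 11.35
position: [515.0, 52.1, 286.5]
ee_rot: [[0.955, -0.296, -0.001], [-0.296, -0.955, -0.001], [-0.0, 0.001, -1.0]]
ft_force: [-0.2, 0.2, -2.3]
grip_width: 23.6
finger_force: 50.0
```

```bash
python3 g.py 514.5 50 257
```

```text
t 11.35 pos [515.   52.1 286.5] yaw -17.22 F [-0.2  0.2 -2.3] w 23.6 ff 49.985421895980835
shares [0.    0.005 0.074] turn -0.002
```

Call:
{"name": "arm_command", "arguments": {"commands": [[[-1, 0, 0.005, 0.03, 0], [-1, 0, 0.005, 0.06, 0], [-1, 0, 0.005, 0.075, 0], [-1, 0, 0.005, 0.09, 0], [-1, 0, 0.005, 0.105, 0]]]}}

```text
time: 11.85
position: [515.1, 52.5, 244.8]
ee_rot: [[0.956, -0.293, 0.0], [-0.293, -0.956, 0.0], [0.0, -0.0, -1.0]]
ft_force: [-2.1, 1.2, 2.5]
grip_width: 23.1
finger_force: 50.0
```

Call:
{"name": "arm_command", "arguments": {"commands": [[[-1, 0, 0, 0.015, 0], [-1, 0, 0, 0.03, 0], [-1, 0, 0, 0.045, 0], [-1, 0, 0, 0.06, 0], [-1, 0, 0, 0.075, 0]]]}}

```text
time: 12.35
position: [515.0, 52.1, 214.3]
ee_rot: [[0.956, -0.294, 0.0], [-0.294, -0.956, 0.0], [0.0, -0.0, -1.0]]
ft_force: [-0.9, 2.4, 2.4]
grip_width: 23.3
finger_force: 50.0
```

```bash
python3 g.py 514.5 50 201
```

```text
t 12.35 pos [515.   52.1 214.3] yaw -17.08 F [-0.9  2.4  2.4] w 23.3 ff 50.00202476978302
shares [0.    0.005 0.033] turn -0.001
```

Call:
{"name": "arm_command", "arguments": {"commands": [[[-1, 0, 0, 0.012, 0], [-1, 0, 0, 0.022, 0], [-1, 0, 0, 0.03, 0], [-1, 0, 0, 0.034, 0]]]}}

```text
time: 12.75
position: [515.0, 51.9, 200.8]
ee_rot: [[0.956, -0.294, 0.0], [-0.294, -0.956, -0.0], [0.0, -0.0, -1.0]]
ft_force: [-0.8, 1.4, 1.3]
grip_width: 23.0
finger_force: 50.0
```

```bash
python3 g.py 514.5 50 201
```

```text
t 12.75 pos [515.   51.9 200.8] yaw -17.08 F [-0.8  1.4  1.3] w 23.0 ff 50.00780940055847
shares [ 0.     0.005 -0.   ] turn -0.001
```

Call:
{"name": "arm_command", "arguments": {"commands": [[[-1, 0, 0, 0.005, 0], [-1, 0, 0, 0.01, 0], [-1, 0, 0, 0.01, 0]]]}}

```text
time: 13.05
position: [516.3, 51.7, 200.5]
ee_rot: [[0.956, -0.293, 0.006], [-0.293, -0.956, -0.001], [0.006, -0.001, -1.0]]
ft_force: [-4.3, 2.3, 22.6]
grip_width: 23.1
finger_force: 50.0
```

```bash
python3 g.py 514.5 50 201
```

```text
t 13.05 pos [516.3  51.7 200.5] yaw -17.06 F [-4.3  2.3 22.6] w 23.1 ff 49.99705731868744
shares [-0.003  0.005 -0.001] turn -0.001
```

Call:
{"name": "arm_command", "arguments": {"commands": [[[-1, 0, 0, -0.08, 0], [-1, 0, 0, -0.2, 0], [-1, 0, 0, -0.32, 0], [-1, 0, 0, -0.43, 0], [-1, 0, 0, -0.43, 0]]]}}

```text
time: 13.55
position: [517.0, 51.1, 375.2]
ee_rot: [[0.956, -0.294, 0.012], [-0.294, -0.956, -0.002], [0.013, -0.002, -1.0]]
ft_force: [1.0, 0.2, -2.7]
grip_width: 23.3
finger_force: 50.0
```

Call:
{"name": "arm_command", "arguments": {"commands": [[[-1, 0.1, 0, 0, 0], [-1, 0.2, 0, 0, 0], [-1, 0.29, 0, 0, 0], [-1, 0.29, 0, 0, 0], [-1, 0.29, 0, 0, 0]]]}}

```text
time: 14.05
position: [625.9, 17.1, 366.2]
ee_rot: [[0.956, -0.295, -0.005], [-0.295, -0.956, -0.0], [-0.004, 0.002, -1.0]]
ft_force: [-1.0, -0.1, -2.4]
grip_width: 23.5
finger_force: 50.0
```

```bash
python3 g.py 624.5 16.3 322
python3 - <<'E'
from plant import ctrl
import cv2,numpy as np
t=ctrl.read_camera("top")["pixels"];s=ctrl.read_camera("side")["pixels"]
a=cv2.resize(t[180:280,200:310],None,fx=3.6,fy=3.6,interpolation=2)
b=cv2.resize(s[180:330,280:370],None,fx=4,fy=4,interpolation=2)
m=np.zeros((600,780,3),np.uint8);m[:360,:396]=a;m[:600,410:770]=b
cv2.imwrite("pics/g6.png",m)
E
```

```text
t 14.05 pos [625.9  17.1 366.2] yaw -17.13 F [-1.  -0.1 -2.4] w 23.5 ff 49.998255372047424
shares [-0.002  0.003  0.111] turn -0.001
```

View pics/g6.png

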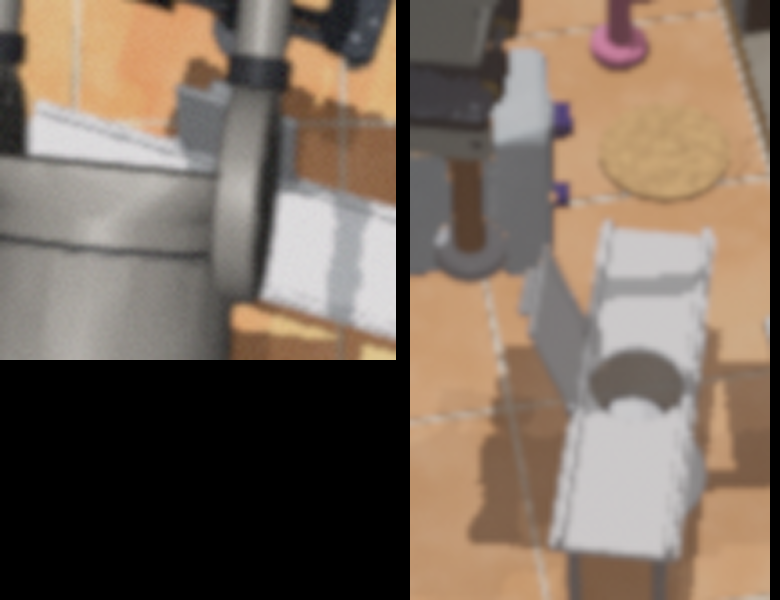

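The pods are down, as the deep hole in the side crop at (635,385) shows. The lid stands open at (555,325) with an outer tab at (523,300), so I'll go 20 mm further out before descending.

Call:
{"name": "arm_command", "arguments": {"commands": [[[-1, 0.05, 0, 0, 0], [-1, 0.05, 0, 0.05, 0], [-1, 0.05, 0, 0.12, 0], [-1, 0.05, 0, 0.12, 0], [-1, 0.02, 0, 0.12, 0]]]}}

```text
time: 14.65
position: [633.2, 15.4, 321.3]
ee_rot: [[0.956, -0.294, -0.0], [-0.294, -0.956, -0.0], [-0.0, 0.001, -1.0]]
ft_force: [0.2, -0.7, -2.1]
grip_width: 23.3
finger_force: 50.0
```

Call:
{"name": "arm_command", "arguments": {"commands": [[[-1, -0.03, 0, 0, 0], [-1, -0.06, 0, 0, 0], [-1, -0.09, 0, 0, 0], [-1, -0.12, 0, 0, 0], [-1, -0.15, 0, 0, 0]]]}}

```text
time: 15.15
position: [575.4, 33.5, 323.4]
ee_rot: [[0.956, -0.293, 0.003], [-0.293, -0.956, -0.001], [0.003, -0.0, -1.0]]
ft_force: [-0.1, -0.4, -2.1]
grip_width: 22.8
finger_force: 50.0
```

```bash
python3 g.py 514.5 50 322
python3 - <<'E'
from plant import ctrl
import cv2,numpy as np
s=ctrl.read_camera("side")["pixels"]
cv2.imwrite("pics/g7.png",cv2.resize(s[180:330,280:370],None,fx=4,fy=4,interpolation=2))
E
```

```text
t 15.15 pos [575.4  33.5 323.4] yaw -17.05 F [-0.1 -0.4 -2.1] w 22.8 ff 49.997997879981995
shares [-0.158  0.005  0.003] turn -0.001
```

View pics/g7.png

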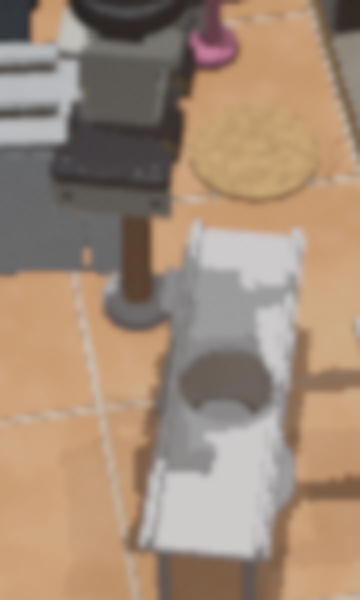

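The foot has pushed the lid to about edge-on. I'll push slightly further, let it fall, and check by pixel values from here.

Call:
{"name": "arm_command", "arguments": {"commands": [[[-1, -0.02, 0, 0, 0], [-1, -0.04, 0, 0, 0], [-1, -0.06, 0, 0, 0], [-1, -0.06, 0, 0, 0], [-1, -0.06, 0, -0.05, 0]]]}}

```text
time: 15.7
position: [550.9, 40.6, 334.2]
ee_rot: [[0.956, -0.294, -0.014], [-0.294, -0.956, 0.002], [-0.014, 0.003, -1.0]]
ft_force: [3.9, 1.8, -69.6]
grip_width: 23.5
finger_force: 49.9
```

Call:
{"name": "arm_command", "arguments": {"commands": [[[-1, 0, 0, -0.05, 0], [-1, 0, 0, -0.05, 0], [-1, 0, 0, -0.05, 0], [-1, 0, 0.05, -0.05, 0], [-1, 0, 0.15, -0.05, 0]]]}}

```text
time: 16.2
position: [535.1, -15.1, 357.2]
ee_rot: [[0.957, -0.289, -0.008], [-0.289, -0.957, 0.004], [-0.009, -0.001, -1.0]]
ft_force: [0.2, -2.1, -2.2]
grip_width: 22.7
finger_force: 49.3
```

```bash
python3 g.py 433 -273.5 300
python3 - <<'E'
from plant import ctrl
from h import *
import cv2
ims={n:ctrl.read_camera(n)["pixels"] for n in("top","side")}
def px(n,p):
    f,cx,cy=K[n];c=T[n][:,:3].T@(np.array(p)-T[n][:,3]);return int(round(cx+f*c[0]/c[2])),int(round(cy+f*c[1]/c[2]))
o=np.array([514.5,50]);X=np.array([.956,-.293]);Y=np.array([.293,.956])
old=cv2.imread("pics/side0.png")
for a in(-30,-15,0,15,30,60):
  for b in(-15,0,15):
    q=o+a*X+b*Y;u,v=px("side",[*q,122]);print((a,b),(u,v),ims["side"][v,u],old[v,u],end=' | ')
  print()
E
```

```text
t 16.2 pos [535.1 -15.1 357.2] yaw -16.82 F [ 0.2 -2.1 -2.2] w 22.7 ff 49.32438611984253
shares [-0.056  0.692  0.143] turn 0.0
(-30, -15) (347, 270) [174 173 176] [195 194 197] | (-30, 0) (346, 274) [ 92  99 107] [115 116 122] | (-30, 15) (346, 278) [ 93 100 109] [132 128 134] | 
(-15, -15) (342, 269) [101 105 112] [118 121 127] | (-15, 0) (341, 273) [ 92  99 109] [143 136 141] | (-15, 15) (340, 278) [ 92 100 109] [143 137 141] | 
(0, -15) (336, 269) [ 91  99 108] [122 120 126] | (0, 0) (336, 273) [ 90  98 108] [143 136 140] | (0, 15) (335, 277) [ 93 100 107] [143 137 141] | 
(15, -15) (331, 268) [111 113 118] [141 143 147] | (15, 0) (331, 272) [ 88  95 106] [141 135 139] | (15, 15) (330, 277) [ 89  96 106] [143 137 141] | 
(30, -15) (326, 268) [137 136 139] [186 186 189] | (30, 0) (325, 272) [134 134 137] [146 146 150] | (30, 15) (325, 276) [ 94  99 107] [123 128 137] | 
(60, -15) (315, 267) [114 152 194] [147 147 149] | (60, 0) (315, 271) [122 159 201] [141 141 146] | (60, 15) (314, 275) [120 155 194] [129 163 200] |
```

Call:
{"name": "arm_command", "arguments": {"commands": [[[-1, 0, 0.06, 0, 0], [-1, 0, 0.12, 0, 0], [-1, 0, 0.18, 0, 0], [-1, -0.05, 0.25, 0, 0], [-1, -0.148, 0.26, 0, 0]]]}}

```text
time: 16.8
position: [448.6, -101.8, 360.8]
ee_rot: [[0.955, -0.296, -0.0], [-0.296, -0.955, -0.001], [0.0, 0.001, -1.0]]
ft_force: [-0.9, 1.2, -2.8]
grip_width: 22.9
finger_force: 49.9
```

```bash
cat > asc.py <<'E'
from plant import ctrl
import sys,cv2,numpy as np
n,u0,u1,v0,v1,k=sys.argv[1],*map(int,sys.argv[2:7])
im=cv2.resize(ctrl.read_camera(n)["pixels"][v0:v1,u0:u1],None,fx=1/k,fy=.5/k,interpolation=3).astype(int)
for i,r in enumerate(im):
    l=''
    for b,g,R in r:
        s=max(b,g,R)-min(b,g,R);m=(b+g+R)//3
        l+= ('b' if m<100 else 'o') if s>35 and R>b else ('#' if m>175 else '+' if m>130 else '-' if m>90 else '.')
    print(v0+2*k*i,l)
E
python3 g.py 433 -273.5 300; python3 asc.py side 280 370 200 320 1
```

```text
t 16.8 pos [ 448.6 -101.8  360.8] yaw -17.25 F [-0.9  1.2 -2.8] w 22.9 ff 49.85208749771118
shares [0.09  0.421 0.153] turn -0.002
200 #################################+oooooooooooooooooooooooooobbbbbbbooooooooooooooooooo-+++
202 #################################++ooooooooooooooooooooooooobbbbbbooooooooooooooooooooo-++
204 ########+++++++###################++ooooooooooooooooooo++++bbbbbbbooooooooooooooooooooo-++
206 +-------------++##################++----ooooooooooooo+##++-bbbbb..-ooooooooooooooooooooo-+
208 -------------++###################++----ooooooooooooo+++++-bbbbb.---ooooooooooooooooooooo-
210 ###################+#############++--...-ooooooooooo+++++++----.-----oooooooooooooooooooo-
212 ###################+##########++++--....ooooooooooooo--++++++++------oooooooooooooooooo+oo
214 ##++++++++++++++++++++++++++++++++--oooooooooooooooooo---++++++-----oooooooooooooooooooo+o
216 ------------------------------------ooooooooooooooooooooo---------oooooooooooooooooooooooo
218 ------------------------------------ooooooooooooooooooooooooooooooooooooooooooooooooooooo+
220 ---------------
[... 4030 characters left out ...]
#############++++oooooooooooooooooo
306 oooooooooooooooooooooooooooooooooooo################################++-ooooooooooooooooooo
308 oooooooooooooooooooooooooooooooooooo###############################++ooooooooooooooooooooo
310 oooooooooooooooooooooooooooooooooooo##############################+++ooooooooooooooooooooo
312 ooooooooooooooooooooooooooooooooooo###+############################+oooooooooooooooooooooo
314 ooooooooooooooooooooooooooooooooooo#+++############################+oooooooooooooooooooooo
316 oooooooooooooooooooooooooooooooooooo+++++++#####################++++oooooooooooooooooooooo
318 oooooooooooooooooooooooooooooooooooooooo----o-----++++++++++++++--++oooooooooooooooooooooo
```

The lid is shut: the hole is gone and the lid's edge shadow lies at v≈284. The lift hooked something, peaking at 70 N, so I'm checking whether the tamper slipped in the grip.

```bash
python3 asc.py side 315 365 180 222 1
python3 - <<'E'
from h import *
def px(n,p):
    f,cx,cy=K[n];c=T[n][:,:3].T@(np.array(p)-T[n][:,3]);return np.round([cx+f*c[0]/c[2],cy+f*c[1]/c[2]],1)
for z in(200,210,220,224,230):
    a=[px('side',[448.6+25*np.cos(t),-101.8+25*np.sin(t),z+h]) for t in np.linspace(0,6.28,60) for h in(0,16)]
    print(z,np.min(a,0),np.max(a,0), 'axis',px('side',[448.6,-101.8,z]),px('side',[448.6,-101.8,z+90]))
E
```

```text
180 ooooooooooooooobbbbbooooooooooooobbb.bb...-ob-....
182 ooooooooooooooobbbbboooooooooooobbbbbbbbbb++o-....
184 ooooooooooooooobbbbbooooooooooobbbbbbbbbbbooob....
186 ooooooooooooooobbbbbooooooooooobbbbbbbbbbboooob...
188 ooooooooooooooobbbbbbooooooooooobbbbbbbbboooooo---
190 oooooooooooooooooobooooooooooooobbbbbbbooooooooo-+
192 oooooooooooooooooooooooooooooooobbbbbbboooooooooo-
194 oooooooooooooooooooooooooooooooobbbbbbooooooooooo-
196 oooooooooooooooobbboooooooooooobbbbbbboooooooooooo
198 ooooooooooooooooooooooooooooooobbbbbbboooooooooooo
200 ooooooooooooooooooooooooooooooobbbbbbooooooooooooo
202 oooooooooooooooooooooooooooooobbbbbbbooooooooooooo
204 +ooooooooooooooooooooooooooooobbbbbboooooooooooooo
206 +----oooooooooooooooooooo++++-bbbbb.-ooooooooooooo
208 +----ooooooooooooooooooo++#++-bbbbb.---ooooooooooo
210 --...-ooooooooooooooooo++++++-.bb..-----oooooooooo
212 -....oooooooooooooooooo-+++++++---------oooooooooo
214 -ooooooooooooooooooooooo--++++---------ooooooooooo
216 -ooooooooooooooooooooooooo------------oooooooooooo
218 -ooooooooooooooooooooooooooooooooooooooooooooooooo
220 -ooooooooooooooooooooooooooooooooooooooooooooooooo
200 [340.1 202.8] [357.5 219. ] axis [348.7 212.8] [349.4 190.3]
210 [340.1 200.3] [357.6 216.6] axis [348.8 210.4] [349.5 187.7]
220 [340.2 197.9] [357.7 214.1] axis [348.8 207.9] [349.6 185. ]
224 [340.2 196.9] [357.7 213.2] axis [348.9 206.9] [349.6 184. ]
230 [340.2 195.4] [357.8 211.7] axis [348.9 205.5] [349.7 182.4]
```

The foot looks tilted about 5° towards +x and roughly 15–20 mm lower in the grip. I'll carry it to the mat and set it down gently with a light grip, so the flat foot rights itself.

Call:
{"name": "arm_command", "arguments": {"commands": [[[-1, 0.02, 0.1, 0, 0], [-1, 0.035, 0.2, 0, 0], [-1, 0.055, 0.3, 0.05, 0], [-1, 0.073, 0.4, 0.1, 0], [-1, 0.073, 0.417, 0.18, 0]]]}}

```text
time: 17.4
position: [427.9, -271.8, 290.0]
ee_rot: [[0.955, -0.297, 0.003], [-0.297, -0.955, -0.005], [0.005, 0.003, -1.0]]
ft_force: [0.5, 0.5, -2.9]
grip_width: 23.4
finger_force: 50.0
```

Call:
{"name": "arm_command", "arguments": {"commands": [[[-1, 0, 0, 0.1, 0], [-1, 0, 0, 0.2, 0], [-1, 0, 0, 0.25, 0], [-1, 0, 0, 0.25, 0], [-1, 0, 0, 0.25, 0]]]}}

```text
time: 17.9
position: [428.2, -267.6, 190.2]
ee_rot: [[0.956, -0.294, 0.001], [-0.294, -0.956, -0.001], [0.001, 0.0, -1.0]]
ft_force: [0.5, 1.0, -2.5]
grip_width: 23.2
finger_force: 50.0
```

```bash
python3 g.py 427 -270 175; python3 asc.py side 315 375 185 232 1;python3 - <<'E'
from h import *
from plant import ctrl
def px(n,p):
    f,cx,cy=K[n];c=T[n][:,:3].T@(np.array(p)-T[n][:,3]);return np.round([cx+f*c[0]/c[2],cy+f*c[1]/c[2]],1)
x,y,Z=ctrl.state()['position']
for z in(Z-137,Z-145,Z-153,Z-160):
    a=[px('side',[x+25*np.cos(t),y+25*np.sin(t),z+h]) for t in np.linspace(0,6.28,60) for h in(0,16)]
    print(z,np.min(a,0),np.max(a,0), 'axis',px('side',[x,y,z]),px('side',[x,y,z+90]))
E
```

```text
t 17.9 pos [ 428.2 -267.6  190.2] yaw -17.07 F [ 0.5  1.  -2.5] w 23.2 ff 49.98018980026245
shares [-0.001  0.007  0.038] turn -0.001
185 ooooooooooooooobbbbboooobbbbbbbbbooooooooooooo..............
187 ooooooooooooooobbbbbboobbbbbbbbbbboooooooooooob.......------
189 oooooooooooooooobbbbboobbbbbbbbbbbooooooooooooob-----+++++++
191 oooooooooooooooooooooooobbbbbbbboooooooooooooooo--++++++++++
193 ooooooooooooooooooooooob.bbbbbooooooooooooooooooo-++++++++++
195 ooooooooooooooooooooooobbbbbbboooooooooooooooooooo-+++++++++
197 oooooooooooooooooooooooobbbbbbboooooooooooooooooob-+++++++++
199 ooooooooooooooooooooooobbbbbbbbooooooooooooooooo-.--++++++++
201 ooooooooooooooooooooooobbbbbbboooooooooooooooooo-..--+++++++
203 oooooooooooooooooooooobbbbbbbbbboooooobbboooooooo-..-+++++++
205 +---ooooooooooooooo++-.bbbbboobbooooobbbbooooooooo-.--++++++
207 +----oooooooooooo+#++-.bbb..---bbbbbbbbbbooooooooo-..--+++++
209 +--.--oooooooooo+++++-.bb..-----bbobbbbbooooooooooo-..-+++++
211 -....-oooooooooo++++++----------bbbbbbbbooooooooooo--.--++++
213 ....ooooooooooooo--++++--------bbbbbbbbbbbbboooooooo
[... 207 characters left out ...]
 -oooooooooooooooooooooooobbbbbbbbbbbbbbbbbbbbbbbbbooooo+oo-+
223 -ooooooooooooooooooooooooobbbbbbbbbbbbbbbbbbooobooooooo+-o-+
225 ----oooooooooooooooooooooobbbbbbbbbbbbbbbboooooooooooooo+o--
227 -----ooooooooooooooooooooobbbbbbbbbbbbbbboooooooooooooooo-o-
229 o-..-oooooooooooooooooooobbbbbbbbbbbbbboooooooooooooooooo+oo
231 ---booooooooooooooooooooobbbbbbbbbbbbbooooooooooooooooooo---
53.82458807644784 [336.  198.5] [351.5 212.9] axis [343.7 207.4] [344.1 187.3]
45.82458807644784 [336.  200.3] [351.4 214.6] axis [343.6 209.1] [344.1 189.1]
37.82458807644784 [336. 202.] [351.3 216.3] axis [343.6 210.9] [344.1 191. ]
30.82458807644784 [336.  203.5] [351.3 217.8] axis [343.5 212.3] [344.  192.6]
```

Call:
{"name": "arm_command", "arguments": {"commands": [[[-1, -0.03, 0, 0.02, 0], [-1, -0.03, 0, 0.04, 0], [-1, -0.03, 0, 0.045, 0], [-1, -0.03, 0, 0.045, 0]]], "squeeze": 20}}

```text
time: 18.35
position: [416.5, -264.0, 171.6]
ee_rot: [[0.956, -0.294, 0.001], [-0.294, -0.956, -0.001], [0.001, 0.0, -1.0]]
ft_force: [0.3, 0.1, -1.8]
grip_width: 23.4
finger_force: 20.0
```

Call:
{"name": "arm_command", "arguments": {"commands": [[[-1, 0, 0, 0.005, 0], [-1, 0, 0, 0.01, 0], [-1, 0, 0, 0.01, 0]]]}}

```text
time: 18.65
position: [418.5, -265.6, 170.6]
ee_rot: [[0.956, -0.294, 0.007], [-0.294, -0.956, -0.006], [0.008, 0.003, -1.0]]
ft_force: [0.2, 1.1, 15.8]
grip_width: 23.5
finger_force: 20.0
```

Call:
{"name": "arm_command", "arguments": {"commands": [[[-1, 0, 0, 0.005, 0], [-1, 0, 0, 0.01, 0], [-1, 0, 0, 0.01, 0]]]}}

```text
time: 18.95
position: [420.1, -266.6, 168.6]
ee_rot: [[0.956, -0.294, 0.012], [-0.294, -0.956, -0.009], [0.014, 0.005, -1.0]]
ft_force: [2.2, -0.0, 24.7]
grip_width: 23.8
finger_force: 20.1
```

Call:
{"name": "arm_command", "arguments": {"commands": [[[-1, 0, 0, -0.005, 0], [-1, 0, 0, -0.005, 0], [-1, 0, 0, -0.005, 0], [-1, 0, 0, -0.005, 0], [-1, 0, 0, -0.005, 0]]], "squeeze": 3}}

```text
time: 19.45
position: [416.0, -263.9, 165.1]
ee_rot: [[0.956, -0.294, 0.0], [-0.294, -0.956, -0.0], [0.0, 0.0, -1.0]]
ft_force: [0.4, 0.2, 4.8]
grip_width: 23.9
finger_force: 3.0
```

```bash
python3 g.py 427 -270 175; python3 asc.py side 320 375 185 225 1
```

```text
t 19.45 pos [ 416.  -263.9  165.1] yaw -17.07 F [0.4 0.2 4.8] w 23.9 ff 3.001665808260441
shares [ 0.031  0.007 -0.025] turn -0.001
185 oooooooooobbbb..........................b..............
187 oooooooooobbbb..-------................-bb.......------
189 ooooooooooobbbbbooooooob........boooooo--ob-----+++++++
191 ooooooooooooooooooooooobbbbbbbbbboooooooooo--++++++++++
193 ooooooooooooooooooooooobbbbbbbbbbooooooooooo-++++++++++
195 oooooooooooooooooooooooobbbbbbbbooooooooooooo-+++++++++
197 oooooooooooooooooooooooobbbbbbbooooooooooooob-+++++++++
199 oooooooooooooooooooooooobbbbbbbbooooooooooo-.--++++++++
201 ooooooooooooooooooooooobbbbbbbboooooooooooo-..--+++++++
203 ooooooooooooooooooooooobbbbbbbbooooobbbboooo-..-+++++++
205 oooooooooooooooooooooobbbbbbbboooooobbbbooooo-.--++++++
207 oooooooooooooooooooooobbbbbbbboooobbbbbbooooo-..--+++++
209 -oooooooooooooooooo++-.bbbbbbbbbbbbbbbbooooooo-..-+++++
211 -oooooooooooooooo++++-.bbb..---bbbbbbbbooooooo--.--++++
213 oooooooooooooooo+++++-.bbb.-----bbbbbbbbooooooo-..-++++
215 oooooooooooooooo+++++--...------bbbbbbbbbbbooooo-.--+++
217 ooooooooooooooooo-+++----------bbbbbbbbbbbbbbooo-..--++
219 oooooooooooooooooo-----------.-bbbbbbbbbbbbbbbooo-.--++
221 ooooooooooooooooooooo--.....bbbbbbbbbbbbbbbbbbbbo--b--+
223 ooooooooooooooooooooooobbbbbbbbbbbbbbbbbbboooooooo+-o-+
```

Call:
{"name": "arm_command", "arguments": {"commands": [[[-0.2, 0, 0, 0, 0], [0, 0, 0, 0, 0], [0.5, 0, 0, 0, 0], [1, 0, 0, 0, 0], [1, 0, 0, 0, 0]]]}}

```text
time: 20.0
position: [415.8, -263.7, 165.0]
ee_rot: [[0.956, -0.294, -0.0], [-0.294, -0.956, 0.0], [-0.0, -0.0, -1.0]]
ft_force: [-0.4, -0.3, -0.2]
grip_width: 59.0
finger_force: 0.0
```

Call:
{"name": "arm_command", "arguments": {"commands": [[[1, 0, 0, 0, 0], [1, 0, 0, 0, 0], [1, 0, 0, 0, 0], [1, 0, 0, 0, 0], [1, 0, 0, -0.01, 0]]]}}

```text
time: 20.5
position: [415.7, -263.5, 168.9]
ee_rot: [[0.956, -0.294, -0.001], [-0.294, -0.956, 0.001], [-0.001, -0.0, -1.0]]
ft_force: [0.2, -0.5, 0.2]
grip_width: 91.4
finger_force: 0.0
```

Call:
{"name": "arm_command", "arguments": {"commands": [[[1, 0, 0, -0.05, 0], [1, 0, 0, -0.12, 0], [1, 0, 0, -0.24, 0], [1, 0, -0.1, -0.3, 0], [1, 0, -0.2, -0.3, 0]]]}}

```text
time: 21.0
position: [440.9, -187.9, 293.3]
ee_rot: [[0.955, -0.296, 0.007], [-0.296, -0.955, -0.004], [0.008, 0.002, -1.0]]
ft_force: [0.7, -0.6, 0.0]
grip_width: 91.7
finger_force: 0.0
```

```bash
python3 g.py 427 -270 175; python3 asc.py side 320 375 165 235 1; python3 asc.py side 315 360 235 295 1
```

```text
t 21.0 pos [ 440.9 -187.9  293.3] yaw -17.23 F [ 0.7 -0.6  0. ] w 91.7 ff 0.0
shares [0.025 0.206 0.296] turn -0.002
165 oooooooooob............................................
167 ooooooooooo............................................
169 oooooooooooo-..........................................
171 ooooooooooo--..........................................
173 oooooooooo.....-------.................................
175 oooooooooobb..booooooo-.....--ooooo--..................
177 oooooooooobbbbboooooo--.....-ooooooooob................
179 oooooooooobbbbbbbbbbb-......-oooooooooob...............
181 oooooooooobbbbboooooo-......-ooooooooooo-..............
183 oooooooooobbbbboooooob.....-oooooooooooob..............
185 oooooooooobbbbboooooobbbbbboooooooooooooo..............
187 oooooooooobbbbbbooooobbbbbboooooooooooooob.......------
189 ooooooooooobbbbbooooobbbbbbooooooooooooooob-----+++++++
191 ooooooooooooooooooooobbbbbbbooooooooooooooo--++++++++++
193 oooooooooooooooooooooobbbbbbbooooooooooooooo-++++++++++
195 oooooooooooooooooooooobbbbbbooooooooooooooooo-+++++++++
197 ooooooooooooooooooo
[... 1916 characters left out ...]

267 ooooooo##############################+-oooooo
269 ooooooo#############################++ooooooo
271 ooooooo#############################++ooooooo
273 oooooo##############################+-ooooooo
275 oooooo#############################++-ooooooo
277 ooooo#############################+++-ooooooo
279 oooo+###############################+oooooooo
281 oooo++#############################++oooooooo
283 ooooo+++++++++++++++++++###########++oooooooo
285 ooooo#####++++++++++++++++++++++##++-oooooooo
287 ooooo##############################+ooooooooo
289 oooo###############################+-oooooooo
291 oooo##############################++++ooooooo
293 ooo###############################++++ooooooo
```

```bash
python3 - <<'E'
from h import *
def px(n,p):
    f,cx,cy=K[n];c=T[n][:,:3].T@(np.array(p)-T[n][:,3]);return np.round([cx+f*c[0]/c[2],cy+f*c[1]/c[2]],1)
o=np.array([514.5,50]);X=np.array([.956,-.293]);Y=np.array([.293,.956])
for a in(0,.1,.3):
    for y in (41,):
        print(a,[px('side',[*(o+(42-84*np.cos(a)*k)*X+y*Y),125+84*np.sin(a)*k]) for k in(0,.5,1)])
E
python3 asc.py side 315 360 278 290 1
```

```text
0 [array([319.1, 282.2]), array([334.1, 283.7]), array([349.2, 285.1])]
0.1 [array([319.1, 282.2]), array([334.1, 282.7]), array([349.1, 283.2])]
0.3 [array([319.1, 282.2]), array([333.5, 280.9]), array([348. , 279.4])]
278 ooooo##############################++-ooooooo
280 oooo+###############################+oooooooo
282 oooo+++++++++######################++oooooooo
284 ooooo+##++++++++++++++++++++++++###++oooooooo
286 ooooo##############+++++++++++++##++ooooooooo
288 oooo###############################+ooooooooo
```

Call:
{"name": "arm_command", "arguments": {"commands": [[[1, 0, 0, 0, 0], [1, 0, 0, 0, 0], [1, 0, 0, 0, 0], [1, 0, 0, 0, 0], [1, 0, 0, 0, 0]]]}}

```text
time: 21.65
position: [439.2, -187.7, 288.9]
ee_rot: [[0.956, -0.294, -0.0], [-0.294, -0.956, 0.0], [-0.0, 0.0, -1.0]]
ft_force: [0.4, -0.2, -0.1]
grip_width: 92.0
finger_force: 0.0
```

The lid's edge line matches angle 0, and the tamper stands upright on the mat. I'm handing the job in.

```bash
python3 -c "
from plant import ctrl
print(ctrl.job_done())"
```

```text
the job is handed in; nothing more can be done
None
```

I handed the job in at about 22 s with both pods bottomed out in the tube, the lid shut and the tamper upright on the cork mat; the hand-in gave no verdict. While closing the lid, the foot apparently hooked on it, pulling about 70 N at the wrist (limit 120) and tilting the tamper about 6° and slipping it about 20 mm in the grip, but it righted itself on release. I used all 10 picture views, so the final lid and tamper checks came from pixel values, and I did not re-check the mug, cup or opener at the end.

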